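# Feed a brass blank through the chute flap

### The arm

A 6-joint arm with a two-finger parallel gripper is mounted at the origin on the work surface. World frame = base frame: x ahead of the robot, y to its left, z up, the work surface at z = 0. Lengths are in m, angles in rad, forces in N, time in s.
With the tool pointing down it reaches from about 0.35 to 0.975 m from the base axis. Payload 4.9 kg.
Tool frame: the origin (TCP) lies midway between the tips of the shut fingers; the grasp point (between the pads) lies behind it (manip.grasp_offset is the y of the grasp point in the tool frame, in m); y points along the fingers, z is the direction in which the jaws open and shut, and the axes are right-handed (so a half turn about y gives the same grasp; the last joint's range is limited). The gripper opens to 85 mm and grips with 20 to 120 N. Pads are 22 mm wide; open, the fingers measure 114 mm over their backs; the gripper's body (76 mm by 85 mm) begins 54 mm behind the grasp point. The pads swing forward as they close: fully open they stand 13 mm farther back than shut.
Start: joints at [-1.316, 0.053, 1.613, -0, 1.476, -0.119], TCP at [0.228, -0.582, 0.231] pointing down, gripper open.
Joint ranges: [-3.01, 3.01], [-1.01, 2.22], [0.06, 2.58], [-1.02, 4.17], [0.09, 2.62], [-3.14, 3.14]. Speed limits (rad/s): [2.57, 2.57, 3.14, 3.14, 3.14, 3.14].

### API

Orientations are given as a unit quaternion [w, x, y, z].
In Python, from plant import manip gives the robot as it stands. The module is installed in compiled form; this text tells all that it offers.
- The arm moves only by the shell command python3 -m jog 'ROWS'. ROWS is a JSON object of lists of equal length, an entry for each row: "offset": the shift along the world's x, y, z in units of 50 mm (1.0 is 50 mm), a list of three; "angular": the turn, a rotation vector about the world's x, y, z in units of 6 degrees (1.0 is 6 degrees), a list of three; "jaw": the finger opening in mm, from 0 to 85.4. In form: {"offset": [[tx, ty, tz], ...], "angular": [[ax, ay, az], ...], "jaw": [jaw, ...]}. A call has 1 to 12 rows; each row shifts and turns the commanded pose from where the row before left it; what a row does not reach is not made up. A row lasts 1/10 s, in which the tool goes at most 50 mm and 8.59 degrees, less where a joint would pass 70% of its speed; a pose out of reach is approached as far as the arm can. A call is refused whole if a number of a shift passes 1 or a number of a turn 1, either way. A call with a gripper value outside its range is refused whole. The fingers move at their own pace and stop on an object; the grip force is fixed at half the most. Time passes only in rows, so rows that do not move let the fingers close. It gives the time, the measured TCP pose, the force and the opening at its end, in the units of the state.
- manip.state(): the state, without advancing time (a new reading comes with each control period).
- manip.grab_frame(name): name is "scene" or "top"; returns the picture (420x560x3 uint8, blue, green, red); there is no depth.
- manip.camera_model(name): a dict with "fx", "fy", "cx", "cy" (pixels), "rvec" (rotation vector, rad) and "tvec" (3), from world to camera coordinates, as OpenCV has them. Camera axes: x right, y down, z forward; pixel columns grow to the right and rows downward; lengths in m; the calibration is good to about 2 mm. A picture is of the moment at which its call begins. camera_model takes no time and is no camera call.
- manip.job_done(): hands the job in, once; it reports no verdict.
The state is a dict: "time": time; "joint_pos": joint angles; "joint_vel": joint speeds; "joint_efforts": joint torques, N m; "tool_pos": TCP position; "tool_rot": TCP orientation; "contact_force": force on the tool from outside, world axes, zero at the start; "ft_torque": the same for the moment, N m; "gripper_width": opening from 0.0 (shut) to 1.0 (fully open).
Only numpy, scipy, OpenCV 4.12 (cv2) and the standard library are available. Lean on these libraries where they do the work, as an engineer would, in place of code of your own. Each camera call takes 0.05 s, during which the arm holds its last target.

### The job

With the fingertips only, push the brass blank that lies on the wooden feed block sideways against the fence, then push it along the fence through the hanging steel flap so that it drops down the chute into the tray, and draw the fingers back so that the flap swings shut. Push the blank, never lift or carry it, and leave the hammer, the pot of punches and the wooden block where they are.

Things in the scene. Friction and masses are not known exactly. Their poses are not given: they have to be found in the camera images.
- chute: The fixed feed station. Origin on the table straight below the flap's hinge, midway across the mouth; +x is the feed direction (level, through the flap into the chute), +y points from the fence across the open feed surface, z up. All x, y given below are in this frame. Wooden feed block: flat top 110 mm above the table, from x = -240 to -20 mm, y = -45 to +125 mm, open at its +y side
- fence (a point): Point at the foot of the fence's guiding face, half-way along it (x = -130, y = -30, 110 mm above the table). The fence is a straight wooden strip along the whole feed block at y = -45 to -30 mm, 14 mm high
- sill (a point): Middle of the edge where the feed surface ends (x = -20, y = 0, 110 mm above the table). Beyond it a smooth steel ramp goes down at 45 degrees, under the flap, to the tray floor. The chute's upright side sheets (4 mm) begin here, at y = -36 and +36 mm (68 mm clear between them), and rise to 156 mm above the table, as far as x = 130 mm
- mouth (a point): Middle of the mouth, under the hinge (x = 0, y = 0), at the level of the feed surface, 110 mm above the table. A crosspiece spans the mouth above the flap from x = -6 to +6 mm, its underside 154 mm and its top 159 mm above the table
- cover (a point): Top face, near the middle, of the clear cover over the chute behind the flap (x = 6 to 130 mm), about 158 mm above the table
- tray (a point): Centre of the catch tray's floor (x = 165, y = 0, 7 mm above the table). The floor runs from x = 82 to 250 mm, 68 mm wide; beyond x = 130 mm it is open above, with walls 55 mm high
- flap (a joint): Steel gravity flap 62 mm wide, 54 mm long, 3 mm thick, 60 g, hanging from a level hinge 150 mm above the table at x = 0 of the feed station; rad, 0 = hanging straight down (shut), grows as its lower edge is pushed into the chute (+x) up to 1.35; falls shut by its own weight
- blank_mid (a point): Centre of the brass blank, a plain loose bar 80 x 40 x 22 mm (its own x, y, z), about 0.6 kg. It starts flat on the feed surface, long side within 0.2 rad of the feed direction, centre at x = -140 to -100, y = 25 to 65 mm. Against the fence its centre is at y = -10 mm. It slides down the ramp by itself once well over half its length is past the sill; keep pushing its rear end up to the sill
- hammer: Bystander: hammer 240 mm long with a wooden handle lying on the table beside the tray; origin under its middle, x along the handle towards the head
- punch_pot: Bystander: round dark steel pot, 72 mm wide and 75 mm high, with punches standing in it up to about 120 mm above the table, on the table beyond the fence; origin at the centre of its underside
- wood_rest: Bystander: loose wooden block 90 x 60 x 45 mm on the table behind the feed block; origin at the centre of its underside
- blank: The same brass blank; origin at the centre of its underside
Things that resemble listed ones, but are neither listed nor needed, are in the scene too. Of the things that look like the blank, the middle-sized one is meant.

How it is judged:
By the outcome, as a careful person would: the job done as asked, in the order asked, and still so for the second after the job is handed in, with the robot touching nothing.
It also fails if it takes over 48 s, if anything falls off the work surface, if the arm or the gripper's body presses on something with over 40 N, if the wrist force passes 120 N, or if a joint passes its speed limit or range.

## Working session

There is one attempt and no reset: what is moved stays moved. The work goes in short steps, Python scripts to look and compute and a shell command to move; the robot and the scene stay as the last step left them, time stands still between calls to the robot, and variables do not carry over. Pictures are saved under pics/ and viewed, and the job is handed in when it is done.

```bash
mkdir -p pics
python3 - <<'E'
from plant import manip
import cv2
for n in("scene","top"):
    cv2.imwrite(f"pics/{n}0.png",manip.grab_frame(n)); print(n,manip.camera_model(n))
print(manip.state(), manip.grasp_offset)
E
```

```text
scene {'fx': 447.1344793322712, 'fy': 447.1344793322712, 'cx': 277.78378616271954, 'cy': 209.81120454741904, 'rvec': array([ 2.30609735,  0.9062478 , -0.33853986]), 'tvec': array([-0.43633171, -0.22316272,  1.2099286 ])}
top {'fx': 419.609395595257, 'fy': 419.609395595257, 'cx': 282.5076217139272, 'cy': 210.36233830361104, 'rvec': array([ 2.14434592, -2.14101867,  0.13678935]), 'tvec': array([0.03662526, 0.60832316, 0.84151118])}
{'time': 0.1, 'joint_pos': array([-1.31600507e+00,  5.32800948e-02,  1.61418111e+00, -1.38633124e-05,
        1.47603394e+00, -1.19009545e-01]), 'joint_vel': array([ 0.00108294, -0.00116299, -0.00313224, -0.00115145, -0.00049104,
        0.00128971]), 'joint_efforts': array([ 6.09298440e-04, -3.94904780e+01, -3.71361887e+01, -8.16522231e-06,
        3.93292954e-03, -4.39988014e-06]), 'tool_pos': array([ 0.2280658 , -0.58127592,  0.23017805]), 'tool_rot': array([ 0.13134037, -0.13144136,  0.6954628 , -0.69412129]), 'contact_force': array([-0.42143163, -0.4309439 , -0.39458653]), 'ft_torque': array([ 0.03062076, -0.00636614, -0.02682228]), 'gripper_width': 1.0001729055542075} -0.0187
```

View pics/scene0.png

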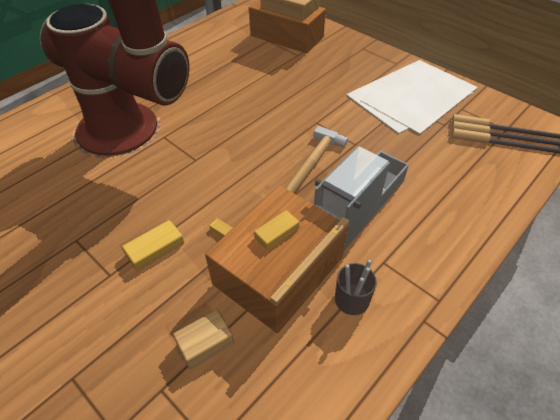

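View pics/top0.png

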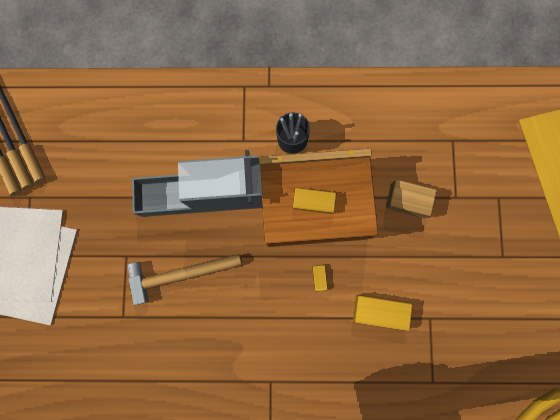

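The top view shows the blank on the block at about (314,200). The fence runs along the block's upper edge from (272,158) to (371,153), with the flap and crosspiece near (253,180) and the tray to the left at (190,195). The small brass decoy is at (320,278) and the large one at (384,312). I'll zoom in for corner pixels.

Run:
```python
import cv2
t=cv2.imread("pics/top0.png")[130:260,120:390]
cv2.imwrite("pics/topz.png",cv2.resize(t,None,fx=2.9,fy=2.9,interpolation=cv2.INTER_CUBIC))
t=cv2.imread("pics/scene0.png")[140:330,200:420]
cv2.imwrite("pics/scz.png",cv2.resize(t,None,fx=3,fy=3,interpolation=cv2.INTER_CUBIC))
```

```text
(no output)
```

View pics/topz.png

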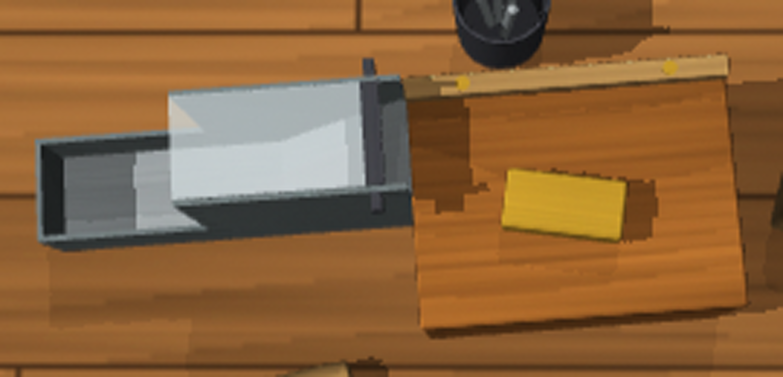

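View pics/scz.png

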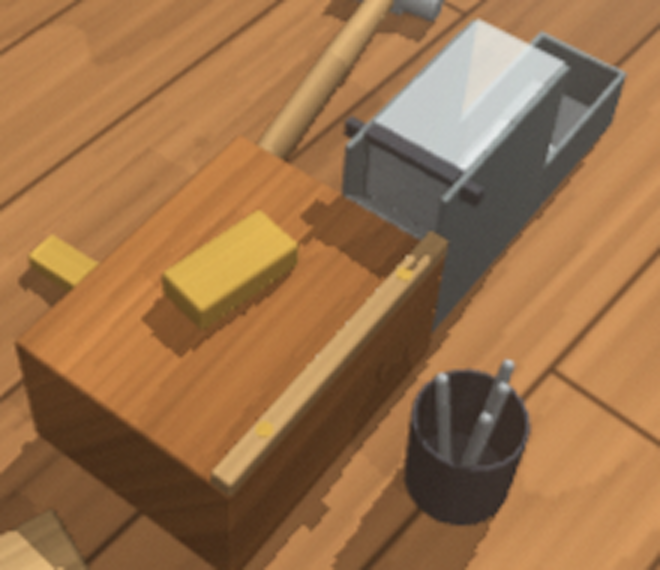

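```bash
cat > h.py <<'E'
import numpy as np,cv2
from plant import manip
def cam(n):
    c=manip.camera_model(n);K=np.array([[c['fx'],0,c['cx']],[0,c['fy'],c['cy']],[0,0,1]]);R=cv2.Rodrigues(c['rvec'])[0];return K,R,np.array(c['tvec'])
def ray(n,p):
    K,R,t=cam(n);d=R.T@np.linalg.inv(K)@np.array([p[0],p[1],1.]);return -R.T@t,d
def onz(n,p,z):
    o,d=ray(n,p);return o+d*(z-o[2])/d[2]
def tri(pt,ps):
    P=[];
    for n in("top","scene"):
        K,R,t=cam(n);P.append(K@np.c_[R,t])
    X=cv2.triangulatePoints(P[0],P[1],np.array(pt,float).reshape(2,1),np.array(ps,float).reshape(2,1)).ravel();return X[:3]/X[3]
def proj(n,X):
    K,R,t=cam(n);q=K@(R@np.asarray(X)+t);return q[:2]/q[2]
tz=lambda x,y:((x+.5)/2.9+120-.5,(y+.5)/2.9+130-.5)
sz=lambda x,y:((x+.5)/3+200-.5,(y+.5)/3+140-.5)
E
python3 - <<'E'
from h import *
np.set_printoptions(precision=4,suppress=True)
pairs={'A(-20,125)':((423,326),(243,139)),'B(-240,125)':((746,303),(18,345)),
'fence end outer top':((728,56),(225,490)),'fence end inner top':((729,73),(212,473)),
'b1':((509,169),(297,243)),'b2':((627,181),(203,308)),'b3':((618,236),(164,277)),'b4':((502,227),(262,211)),
'cross -y':((368,58),(477,198)),'cross+y':((378,212),(350,126))}
for k,(a,b) in pairs.items():
    X=tri(tz(*a),sz(*b));print(k,X,'reproj',proj('top',X)-tz(*a),'onz.11',onz('top',tz(*a),.11)[:2],onz('scene',sz(*b),.11)[:2],'.132',onz('top',tz(*a),.132)[:2],onz('scene',sz(*b),.132)[:2])
E
```

```text
A(-20,125) [0.5385 0.0708 0.104 ] reproj [-0.6336 -0.5732] onz.11 [0.537  0.0693] [0.5432 0.0679] .132 [0.5356 0.0681] [0.5571 0.053 ]
B(-240,125) [ 0.5537 -0.1462  0.1029] reproj [-0.274  -0.2178] onz.11 [ 0.5526 -0.1452] [ 0.5584 -0.1483] .132 [ 0.5508 -0.1406] [ 0.5718 -0.1561]
fence end outer top [ 0.7196 -0.1365  0.1172] reproj [0.0711 0.0618] onz.11 [ 0.7218 -0.1379] [ 0.7168 -0.1339] .132 [ 0.7153 -0.1334] [ 0.725  -0.1422]
fence end inner top [ 0.7076 -0.1356  0.12  ] reproj [-0.3172 -0.276 ] onz.11 [ 0.7098 -0.1382] [ 0.7041 -0.1312] .132 [ 0.7037 -0.1337] [ 0.7128 -0.1396]
b1 [0.6397 0.0126 0.1294] reproj [-0.1952 -0.179 ] onz.11 [0.6432 0.0119] [0.6303 0.0249] .132 [0.6389 0.0123] [0.6413 0.0114]
b2 [ 0.6318 -0.0642  0.1314] reproj [-0.4895 -0.4287] onz.11 [ 0.635  -0.0676] [ 0.6215 -0.0527] .132 [ 0.6309 -0.065 ] [ 0.6328 -0.0637]
b3 [ 0.5954 -0.0595  0.1248] reproj [0.0355 0.0303] onz.11 [ 0.5975 -0.061 ] [ 0.5869 -0.0521] .132 [ 0.5944 -0.0586] [ 0.5994 -0.0631]
b4 [0.6029 0.0186 0.1249] reproj [-0.8772 -0.8004] onz.11 [0.6036 0.0167] [0.5959 0.0294] .132 [0.6003 0.017 ] [0.6081 0.0158]
cross -y [0.7087 0.1039 0.149 ] reproj [0.3286 0.3278] onz.11 [0.7207 0.1085] [0.6922 0.1334] .132 [0.7143 0.1063] [0.7013 0.1164]
cross+y [0.6089 0.0979 0.1464] reproj [-0.557  -0.5322] onz.11 [0.6137 0.1002] [0.5891 0.1268] .132 [0.6102 0.0982] [0.6016 0.11  ]
```

```bash
cat >> h.py <<'E'
loc=np.array([[-.020,.125],[-.240,.125],[-.240,-.045],[-.240,-.030]])
wor=np.array([[.5395,.0692],[.5553,-.1465],[.7203,-.1370],[.7072,-.1356]])
lc,wc=loc.mean(0),wor.mean(0)
U,S,Vt=np.linalg.svd((loc-lc).T@(wor-wc));Rf=(Vt.T@np.diag([1,np.linalg.det(Vt.T@U.T)])@U.T);tf=wc-Rf@lc
c2w=lambda x,y:Rf@np.array([x,y])+tf
w2c=lambda p:Rf.T@(np.array(p[:2])-tf)
E
python3 - <<'E'
from h import *
np.set_printoptions(precision=4,suppress=True)
print(Rf,tf,np.degrees(np.arctan2(Rf[1,0],Rf[0,0])))
for l,w in zip(loc,wor):print(l,w2c(w))
for n,p in dict(b1=(.6400,.0118),b2=(.6318,-.0643),b3=(.5967,-.0605),b4=(.604,.0167),cm=(.7085,.104),cp=(.609,.098)).items():print(n,w2c(p))
print('blank',w2c(((.64+.6318+.5967+.604)/4,(.0118-.0643-.0605+.0167)/4)))
for X in [(-.02,.125,.11),(-.24,.125,.11),(-.24,-.045,.124),(-.02,-.045,.124),(0,-.036,.159),(0,.036,.159),(.13,-.036,.158),(.13,.036,.158)]:
    W=[*c2w(X[0],X[1]),X[2]];a=proj('top',W);b=proj('scene',W);print(X,np.array(W),(a-[120,130])*2.9,(b-[200,140])*3)
E
```

```text
[[-0.0673 -0.9977]
 [ 0.9977 -0.0673]] [0.6618 0.1001] 93.86157760635712
[-0.02   0.125] [-0.0225  0.1241]
[-0.24   0.125] [-0.2388  0.1228]
[-0.24  -0.045] [-0.2405 -0.0424]
[-0.24 -0.03] [-0.2382 -0.0295]
b1 [-0.0866  0.0277]
b2 [-0.162  0.041]
b3 [-0.1558  0.0757]
b4 [-0.0793  0.0632]
cm [ 0.0008 -0.0469]
cp [0.0015 0.0528]
blank [-0.1209  0.0519]
(-0.02, 0.125, 0.11) [0.5384 0.0717 0.11  ] [418.4215 322.9977] [240.5706 131.559 ]
(-0.24, 0.125, 0.11) [ 0.5532 -0.1478  0.11  ] [748.9452 301.2035] [ 11.9473 338.6515]
(-0.24, -0.045, 0.124) [ 0.7228 -0.1364  0.124 ] [728.8716  47.6289] [228.6835 486.4781]
(-0.02, -0.045, 0.124) [0.708  0.0831 0.124 ] [402.4071  69.3941] [451.2752 240.5649]
(0, -0.036, 0.159) [0.6977 0.1025 0.159 ] [368.456   70.1642] [463.5325 178.3005]
(0, 0.036, 0.159) [0.6258 0.0976 0.159 ] [374.4681 180.0296] [368.2588 125.0381]
(0.13, -0.036, 0.158) [0.6889 0.2322 0.158 ] [167.4421  83.9992] [570.4828  64.4199]
(0.13, 0.036, 0.158) [0.6171 0.2273 0.158 ] [170.8185 193.8404] [478.4759  18.5403]
```

```bash
cat >> h.py <<'E'
from scipy.spatial.transform import Rotation as Ro
def st():
    s=manip.state();q=s['tool_rot'];R=Ro.from_quat([q[1],q[2],q[3],q[0]]).as_matrix();p=s['tool_pos']
    return s,p,R
def need(x,y,z):
    s,p,R=st();w=np.array([*c2w(x,y),z]);return (w-p)/.05
E
python3 - <<'E'
from h import *
np.set_printoptions(precision=3,suppress=True)
s,p,R=st();print(R); print('chute xyz',w2c(p),p[2],'zaxis yaw',np.degrees(np.arctan2(R[1,2],R[0,2])),'chute x yaw',np.degrees(np.arctan2(Rf[1,0],Rf[0,0])))
print('need',need(-.121,.10,.231))
E
```

```text
[[-0.931 -0.     0.365]
 [-0.365  0.002 -0.931]
 [-0.    -1.    -0.002]]
chute xyz [-0.651  0.479] 0.23017805333725103 zaxis yaw -68.58270411085417 chute x yaw 93.86157760635712
need [ 6.842 11.077  0.016]
```

```bash
python3 -m jog '{"offset":[[0.43,0.69,0],[0.43,0.69,0],[0.43,0.69,0],[0.43,0.69,0],[0.43,0.69,0],[0.43,0.69,0],[0.43,0.69,0],[0.43,0.69,0],[0.43,0.69,0],[0.43,0.69,0],[0.43,0.69,0],[0.43,0.69,0]],"angular":[[0,0,-0.244],[0,0,-0.244],[0,0,-0.244],[0,0,-0.244],[0,0,-0.244],[0,0,-0.244],[0,0,-0.244],[0,0,-0.244],[0,0,-0.244],[0,0,-0.244],[0,0,-0.244],[0,0,-0.244]],"jaw":[40,40,40,40,40,40,40,40,40,40,40,40]}'
python3 - <<'E'
from h import *
np.set_printoptions(precision=3,suppress=True)
s,p,R=st(); print('chute xyz',w2c(p),p[2],'zaxis yaw',np.degrees(np.arctan2(R[1,2],R[0,2])))
print('need',need(-.121,.10,.16))
E
```

```text
time: 1.3
tool_pos: [0.4866, -0.1661, 0.2309]
tool_rot: [0.023, -0.024, 0.707, -0.707]
contact_force: [-0.5, -0.8, 0.3]
gripper_width: 0.468
chute xyz [-0.254  0.193] 0.2308810375395863 zaxis yaw -86.21086764953472
need [ 1.671  2.774 -1.418]
```

```bash
python3 -m jog '{"offset":[[0.33,0.55,0],[0.33,0.55,0],[0.33,0.55,0],[0.33,0.55,0],[0.33,0.55,0],[0,0,-0.4],[0,0,-0.5],[0,0,-0.4],[0,0,0],[0,0,0]],"angular":[[0,0,0],[0,0,0],[0,0,0],[0,0,0],[0,0,0],[0,0,0],[0,0,0],[0,0,0],[0,0,0],[0,0,0]],"jaw":[40,40,40,40,40,40,40,40,40,40]}'
python3 - <<'E'
from h import *
np.set_printoptions(precision=3,suppress=True)
s,p,R=st(); print('chute xyz',w2c(p),p[2],'zaxis yaw',np.degrees(np.arctan2(R[1,2],R[0,2])))
print('need',need(-.121,.10,.115))
for n in("scene","top"): cv2.imwrite(f"pics/{n}1.png",manip.grab_frame(n))
a=cv2.imread("pics/top1.png")[110:300,200:420];cv2.imwrite("pics/t1z.png",cv2.resize(a,None,fx=3,fy=3))
a=cv2.imread("pics/scene1.png")[130:330,180:400];cv2.imwrite("pics/s1z.png",cv2.resize(a,None,fx=3,fy=3))
E
```

```text
time: 2.3
tool_pos: [0.5684, -0.0303, 0.166]
tool_rot: [0.023, -0.024, 0.707, -0.707]
contact_force: [-0.2, 0.0, 0.7]
gripper_width: 0.469
chute xyz [-0.124  0.102] 0.1660292404484664 zaxis yaw -86.15479842397522
need [ 0.034  0.058 -1.021]
```

View pics/t1z.png

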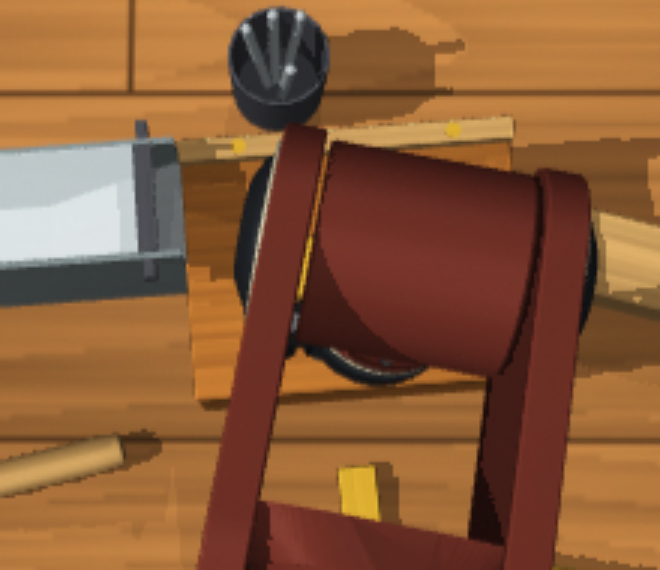

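View pics/s1z.png

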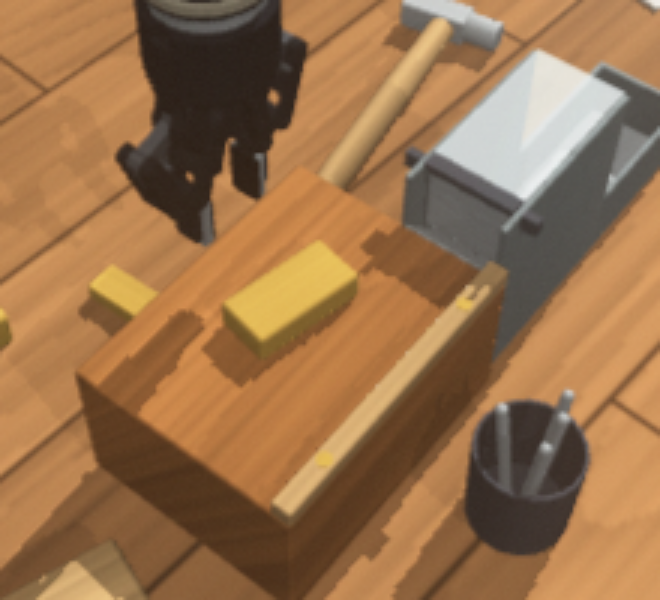

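The scene view shows both fingertips, at zoom pixels (203,238) and (250,195), on the open side of the blank, clear of it and above the block. Next I lower them and start the side push.

```bash
python3 -m jog '{"offset":[[0.03,0.06,-0.3],[0,0,-0.3],[0,0,-0.3],[0,0,-0.1],[0,0,0],[0.15,0.01,0],[0.15,0.01,0],[0.15,0.01,0],[0.15,0.01,0],[0.15,0.01,0],[0,0,0]],"angular":[[0,0,0],[0,0,0],[0,0,0],[0,0,0],[0,0,0],[0,0,0],[0,0,0],[0,0,0],[0,0,0],[0,0,0],[0,0,0]],"jaw":[40,40,40,40,40,40,40,40,40,40,40]}'
cat > v.py <<'E'
from h import *
import sys
np.set_printoptions(precision=3,suppress=True)
s,p,R=st(); print('chute xyz',w2c(p),p[2],'zaxis yaw',np.degrees(np.arctan2(R[1,2],R[0,2])),'F',s['contact_force'])
im=manip.grab_frame("scene");a=im[130:330,180:400];cv2.imwrite(f"pics/{sys.argv[1]}.png",cv2.resize(a,None,fx=3,fy=3))
E
python3 v.py a2
```

```text
time: 3.5
tool_pos: [0.6089, -0.0249, 0.1169]
tool_rot: [-0.024, 0.024, -0.707, 0.707]
contact_force: [0.1, -1.0, 0.3]
gripper_width: 0.472
chute xyz [-0.121  0.061] 0.1168895043033601 zaxis yaw -86.13574784368173 F [ 0.063 -1.036  0.328]
```

View pics/a2.png

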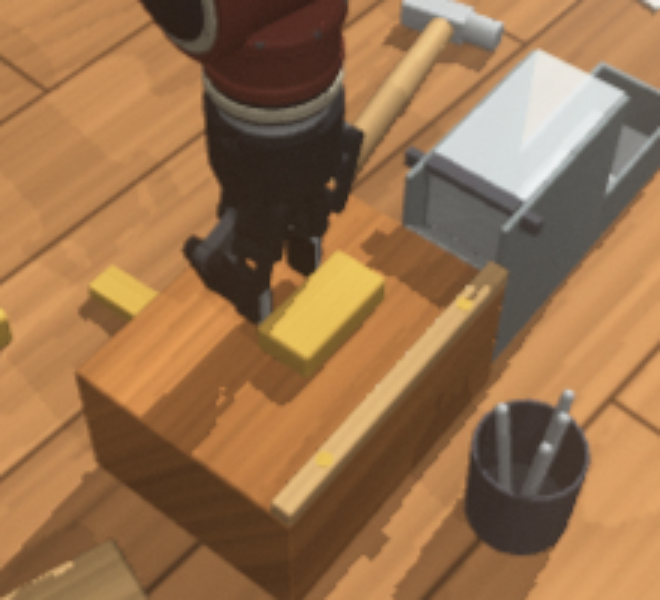

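The blank is now parallel to the fence, with both fingertips on its face. I'll keep going.

```bash
python3 -m jog '{"offset":[[0.12,0.01,0],[0.12,0.01,0],[0.12,0.01,0],[0.12,0.01,0],[0.12,0.01,0],[0.06,0,0],[0,0,0]],"angular":[[0,0,0],[0,0,0],[0,0,0],[0,0,0],[0,0,0],[0,0,0],[0,0,0]],"jaw":[40,40,40,40,40,40,40]}'
python3 v.py a3
```

```text
time: 4.25
tool_pos: [0.6403, -0.0222, 0.1168]
tool_rot: [0.023, -0.025, 0.707, -0.707]
contact_force: [-5.4, 0.3, 3.3]
gripper_width: 0.466
chute xyz [-0.121  0.03 ] 0.11676195152104132 zaxis yaw -86.13754464973576 F [-5.434  0.252  3.318]
```

View pics/a3.png

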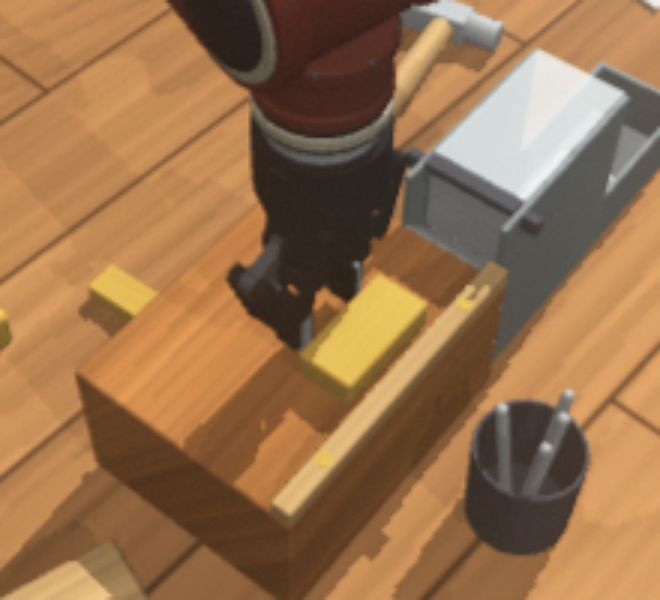

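Almost at the fence, with a small gap still showing. I'll advance in small steps and watch the force.

```bash
python3 -m jog '{"offset":[[0.06,0.005,0],[0.06,0.005,0],[0,0,0]],"angular":[[0,0,0],[0,0,0],[0,0,0]],"jaw":[40,40,40]}'
python3 -m jog '{"offset":[[0.04,0.003,0],[0,0,0]],"angular":[[0,0,0],[0,0,0]],"jaw":[40,40]}'
python3 v.py a4
```

```text
time: 4.6
tool_pos: [0.6461, -0.0218, 0.1168]
tool_rot: [0.023, -0.025, 0.707, -0.707]
contact_force: [-6.8, -1.1, 4.3]
gripper_width: 0.471
time: 4.8
tool_pos: [0.6469, -0.0218, 0.1168]
tool_rot: [-0.022, 0.026, -0.707, 0.707]
contact_force: [-9.8, -1.3, 7.0]
gripper_width: 0.468
chute xyz [-0.121  0.023] 0.11677931285059494 zaxis yaw -86.1227778604055 F [-9.79  -1.326  7.038]
```

View pics/a4.png

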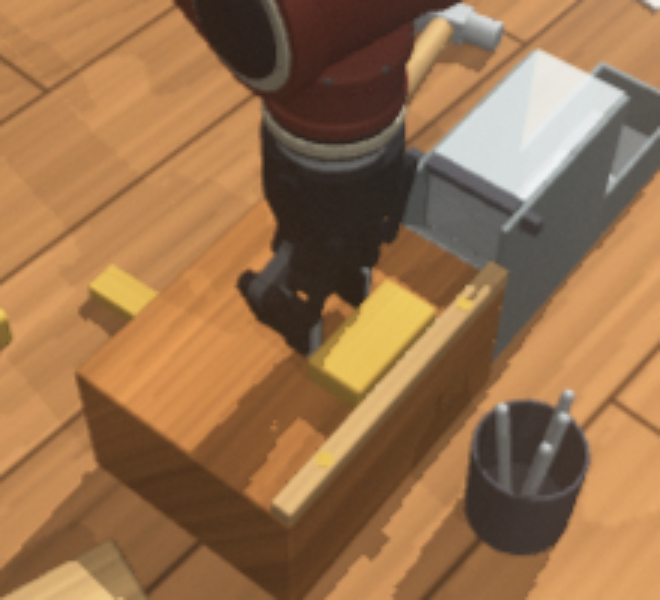

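```bash
python3 -m jog '{"offset":[[0.06,0.004,0],[0,0,0]],"angular":[[0,0,0],[0,0,0]],"jaw":[40,40]}'
```

```text
time: 5.05
tool_pos: [0.6471, -0.0218, 0.1168]
tool_rot: [-0.019, 0.029, -0.707, 0.707]
contact_force: [-22.5, -2.4, 13.4]
gripper_width: 0.47
```

```bash
python3 -m jog '{"offset":[[-0.2,-0.01,0],[-0.4,-0.03,0],[-0.4,-0.03,0],[-0.2,-0.5,0.2],[0,-0.6,0.6],[0,-0.5,0.6],[0,0,0]],"angular":[[0,0,0],[0,0,0],[0,0,0],[0,0,0],[0,0,0],[0,0,0],[0,0,0]],"jaw":[40,40,40,20,0,0,0]}'
python3 - <<'E'
from h import *
np.set_printoptions(precision=3,suppress=True)
s,p,R=st();print(s['joint_pos'],w2c(p),p[2])
print(need(-.197,-.008,.18))
for n in("top","scene"):cv2.imwrite(f"pics/{n}5.png",manip.grab_frame(n))
E
```

```text
time: 5.75
tool_pos: [0.5951, -0.1084, 0.1928]
tool_rot: [-0.027, 0.019, -0.705, 0.708]
contact_force: [0.5, 0.4, 1.1]
gripper_width: -0.003
[-0.303  0.024  1.708 -0.     1.398  1.204] [-0.203  0.081] 0.1927963969032014
[ 1.758  0.249 -0.256]
```

View pics/scene5.png

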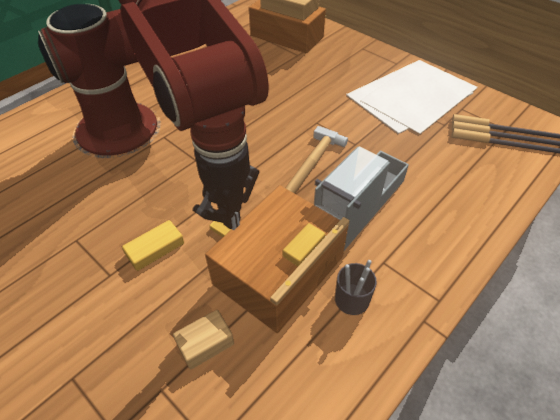

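```bash
python3 -m jog '{"offset":[[0.15,0.02,0],[0.15,0.02,0],[0.15,0.02,0],[0.15,0.02,0],[0.15,0.02,0],[0.15,0.02,0],[0.15,0.02,0],[0.15,0.02,0],[0.15,0.02,0],[0.15,0.02,0],[0.15,0.02,0],[0.11,0.02,0]],"angular":[[0,0,1],[0,0,1],[0,0,1],[0,0,1],[0,0,1],[0,0,1],[0,0,1],[0,0,1],[0,0,1],[0,0,1],[0,0,1],[0,0,1]],"jaw":[0,0,0,0,0,0,0,0,0,0,0,0]}'
python3 -m jog '{"offset":[[0,0,0],[0,0,0],[0,0,0],[0,0,0],[0,0,0],[0,0,0],[0,0,0],[0,0,0]],"angular":[[0,0,1],[0,0,1],[0,0,1],[0.83,0.056,0],[0.83,0.056,0],[0.83,0.056,0],[0.83,0.056,0],[0,0,0]],"jaw":[0,0,0,0,0,0,0,0]}'
python3 - <<'E'
from h import *
np.set_printoptions(precision=3,suppress=True)
s,p,R=st();print(s['joint_pos'],w2c(p),p[2]);print(R)
print('finger dir chute',Rf.T@R[:2,1],R[2,1],'z',Rf.T@R[:2,2],R[2,2])
print(need(-.197,-.008,.117))
for n in("top","scene"):cv2.imwrite(f"pics/{n}6.png",manip.grab_frame(n))
a=cv2.imread("pics/scene6.png")[100:330,180:430];cv2.imwrite("pics/s6z.png",cv2.resize(a,None,fx=2.6,fy=2.6))
E
```

```text
time: 7.05
tool_pos: [0.6794, -0.0913, 0.1838]
tool_rot: [0.436, -0.437, 0.557, -0.556]
contact_force: [0.9, -0.0, -0.4]
gripper_width: 0.003
time: 7.85
tool_pos: [0.6787, -0.0935, 0.1829]
tool_rot: [0.591, -0.425, 0.567, -0.385]
contact_force: [-0.1, -0.7, -0.6]
gripper_width: -0.002
[-0.373  0.295  1.451  0.314  1.554 -0.468] [-0.194 -0.004] 0.18288712488792724
[[ 0.06  -0.027  0.998]
 [-0.937  0.342  0.065]
 [-0.343 -0.939 -0.004]]
finger dir chute [0.343 0.003] -0.939229571581216 z [-0.002 -1.   ] -0.004394955219810981
[ 0.086 -0.05  -1.318]
```

View pics/s6z.png

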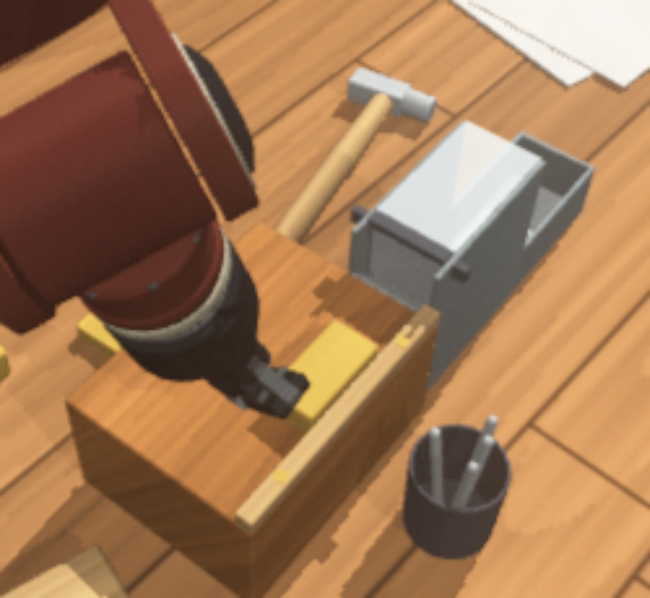

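View pics/top6.png

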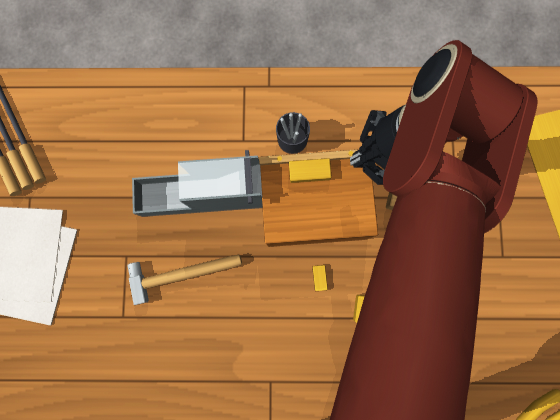

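The top view now shows the blank lying along the fence at about (290–330, 158–180), with the tilted fingers behind its rear end. I'll measure it.

Run:
```python
from h import *
np.set_printoptions(precision=3,suppress=True)
im=cv2.imread("pics/top6.png");hsv=cv2.cvtColor(im,cv2.COLOR_BGR2HSV)
m=cv2.inRange(hsv,(21,170,120),(32,255,255));m[:150]=0;m[200:]=0;m[:,:275]=0;m[:,350:]=0
m=cv2.morphologyEx(m,cv2.MORPH_OPEN,np.ones((3,3)))
c=max(cv2.findContours(m,0,2)[0],key=cv2.contourArea);b=cv2.boxPoints(cv2.minAreaRect(c))
print(b);print([w2c(onz('top',q,.132)) for q in b])
```

```text
[[288.421 160.898]
 [329.213 157.985]
 [330.629 177.812]
 [289.838 180.726]]
[array([-0.077, -0.025]), array([-0.155, -0.025]), array([-0.155,  0.014]), array([-0.077,  0.014])]
```

```bash
python3 -m jog '{"offset":[[0,0,-0.4],[0,0,-0.4],[0,0,-0.3],[0,0,-0.2],[0,0,0],[-0.01,0.2,0],[-0.014,0.2,0],[-0.014,0.2,0],[-0.014,0.2,0],[-0.014,0.2,0],[-0.014,0.2,0],[0,0,0]],"angular":[[0,0,0],[0,0,0],[0,0,0],[0,0,0],[0,0,0],[0,0,0],[0,0,0],[0,0,0],[0,0,0],[0,0,0],[0,0,0],[0,0,0]],"jaw":[0,0,0,0,0,0,0,0,0,0,0,0]}'
cat > v2.py <<'E'
from h import *
import sys
np.set_printoptions(precision=3,suppress=True)
s,p,R=st(); print('chute xyz',w2c(p),p[2],'F',s['contact_force'])
t=manip.grab_frame("top")[120:240,120:400];s=manip.grab_frame("scene")[130:330,180:430]
t=cv2.resize(t,(700,300));s=cv2.resize(s,(375,300))
cv2.imwrite(f"pics/{sys.argv[1]}.png",np.vstack([t,np.hstack([s,np.zeros((300,325,3),np.uint8)])]))
E
python3 v2.py b1
```

```text
time: 9.15
tool_pos: [0.6762, -0.0319, 0.1225]
tool_rot: [0.593, -0.425, 0.564, -0.386]
contact_force: [-0.3, -0.1, -0.0]
gripper_width: -0.003
chute xyz [-0.133 -0.006] 0.1225282944528111 F [-0.292 -0.057 -0.019]
```

View pics/b1.png

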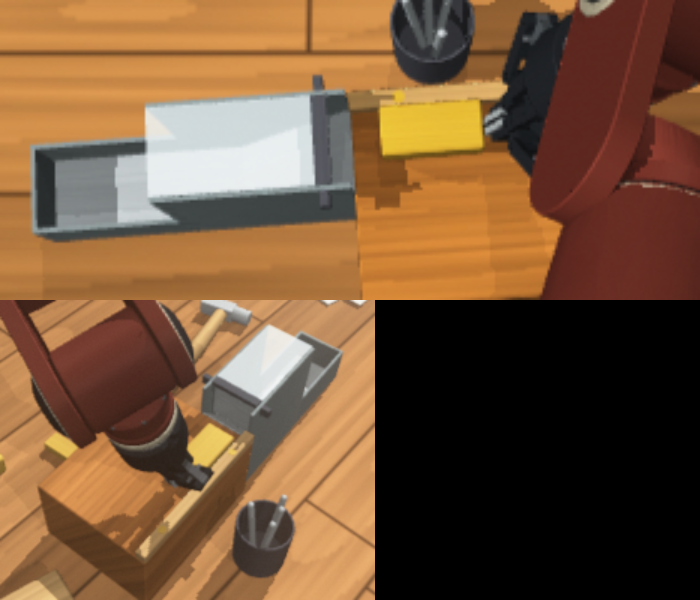

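Pushing works and the blank stays along the fence. The tip is at z = 0.1225, a bit high, so I'll back off slightly and lower it before going on.

```bash
python3 -m jog '{"offset":[[0.005,-0.08,0],[0,0,-0.1],[0,0,0],[-0.014,0.15,0],[-0.014,0.2,0],[-0.014,0.2,0],[-0.014,0.2,0],[0,0,0]],"angular":[[0,0,0],[0,0,0],[0,0,0],[0,0,0],[0,0,0],[0,0,0],[0,0,0],[0,0,0]],"jaw":[0,0,0,0,0,0,0,0]}'
python3 v2.py b2
```

```text
time: 10.05
tool_pos: [0.6728, 0.0029, 0.1164]
tool_rot: [0.593, -0.425, 0.565, -0.385]
contact_force: [0.0, 0.4, -0.9]
gripper_width: 0.001
chute xyz [-0.098 -0.004] 0.11643473087353044 F [ 0.014  0.449 -0.942]
```

View pics/b2.png

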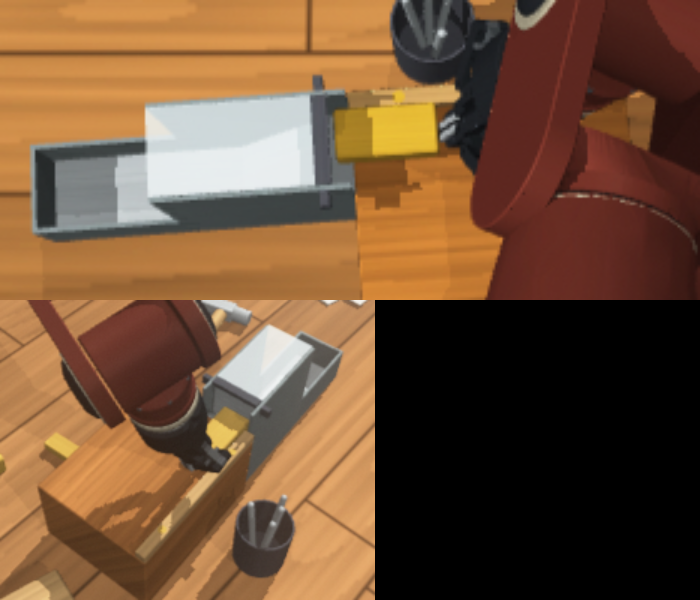

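Run:
```python
from h import *
t=manip.grab_frame("top")[100:200,240:380];s=manip.grab_frame("scene")[200:320,280:400]
cv2.imwrite("pics/b3.png",np.hstack([cv2.resize(t,(420,300),interpolation=2),cv2.resize(s,(360,360),interpolation=2)[:300]]))
```

```text
(no output)
```

View pics/b3.png

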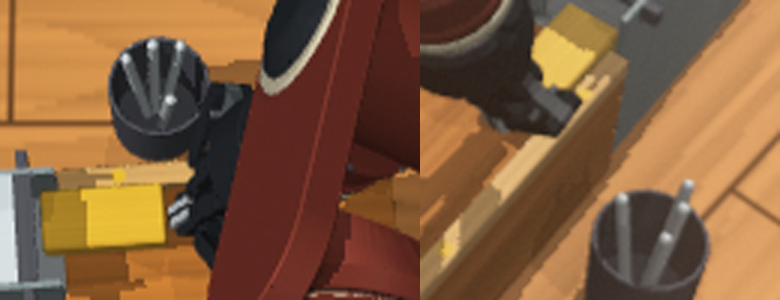

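Run:
```python
from h import *
for a,b in [((308,130),(325,244.3)),((320,129),(325,244.3)),((309,140),(325,244.3))]:
    X=tri(a,b);print(X,w2c(X),proj('top',X)-a)
# punch tips
def pt(x,y):return (240+x/3,100+y/3)
def ps(x,y):return (280+(x-420)/3,200+y/3)
for a,b in [((180,46),(687,185)),((124,60),(623,200)),((152,45),(687,185)),((170,99),(665,238))]:
    X=tri(pt(*a),ps(*b));print(X,w2c(X),proj('top',X)-pt(*a))
```

```text
[ 0.73274911 -0.01689771  0.17564784] [-0.12146399 -0.06294525] [3.43861688 3.08634335]
[ 0.73482944 -0.0319225   0.19081181] [-0.13659476 -0.064009  ] [0.25610819 0.24096714]
[ 0.7233902  -0.0138795   0.16131864] [-0.11782234 -0.05381086] [0.42885428 0.40239702]
[0.78753109 0.01058237 0.14333928] [-0.09773565 -0.11945354] [-3.9448435  -4.20168147]
[0.77044769 0.02454887 0.10473977] [-0.08265036 -0.10334952] [7.44024431 6.42080923]
[0.78768192 0.0237611  0.13059547] [-0.084597   -0.12049157] [-1.46082413 -1.49461697]
[0.77859667 0.01666135 0.0680636 ] [-0.09106878 -0.11094881] [-4.18010308 -4.42307817]
```

The knuckle sits at z ≈ 0.16–0.19 and y ≥ -0.064 m. The punches stand at y ≤ -0.10 m, so it clears them. I'll push on through the flap.

```bash
python3 -m jog '{"offset":[[-0.012,0.16,0],[-0.012,0.16,0],[-0.012,0.16,0],[-0.012,0.16,0],[-0.012,0.16,0],[0,0,0]],"angular":[[0,0,0],[0,0,0],[0,0,0],[0,0,0],[0,0,0],[0,0,0]],"jaw":[0,0,0,0,0,0]}'
python3 v2.py b4
```

```text
time: 10.85
tool_pos: [0.671, 0.0398, 0.118]
tool_rot: [0.593, -0.425, 0.564, -0.387]
contact_force: [-0.8, -4.5, 3.8]
gripper_width: 0.005
chute xyz [-0.061 -0.005] 0.11797155535582457 F [-0.813 -4.519  3.814]
```

View pics/b4.png

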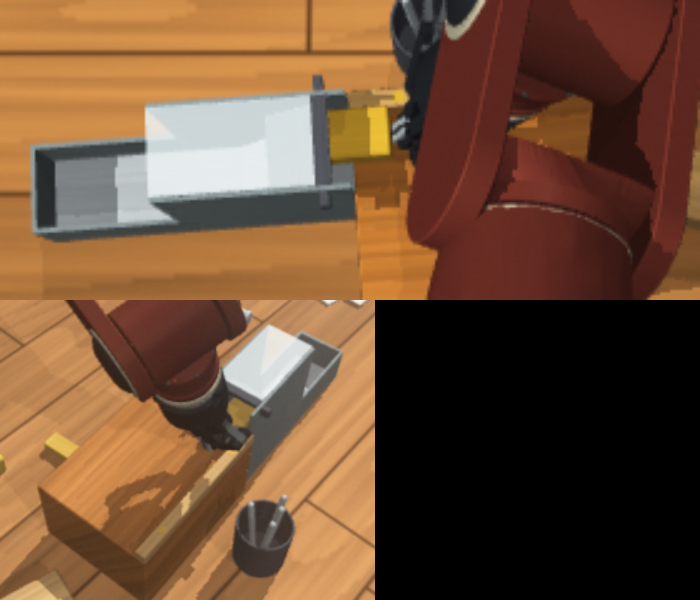

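```bash
python3 -m jog '{"offset":[[-0.01,0.15,0],[-0.01,0.15,0],[-0.01,0.15,0],[0,0,0]],"angular":[[0,0,0],[0,0,0],[0,0,0],[0,0,0]],"jaw":[0,0,0,0]}'
python3 v2.py b5
```

```text
time: 11.35
tool_pos: [0.6682, 0.0644, 0.1159]
tool_rot: [0.593, -0.425, 0.566, -0.385]
contact_force: [-0.4, 0.7, 0.2]
gripper_width: 0.003
chute xyz [-0.036 -0.004] 0.11591483880901672 F [-0.363  0.662  0.216]
```

View pics/b5.png

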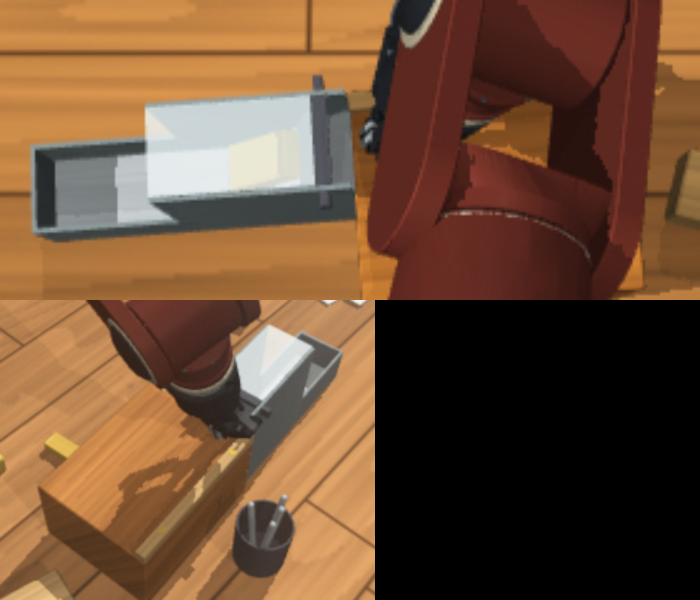

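The blank has left the feed surface and shows pale through the cover at zoom (265,160). I'll draw the fingers back.

```bash
python3 -m jog '{"offset":[[0.014,-0.2,0],[0.027,-0.4,0],[0.027,-0.4,0],[0.027,-0.4,0.2],[0.027,-0.4,0.4],[0,-0.4,0.5],[0,-0.3,0.5],[0,0,0],[0,0,0],[0,0,0]],"angular":[[0,0,0],[0,0,0],[0,0,0],[0,0,0],[0,0,0],[0,0,0],[0,0,0],[0,0,0],[0,0,0],[0,0,0]],"jaw":[0,0,0,0,0,0,0,0,0,0]}'
python3 v2.py b6
python3 - <<'E'
from h import *
for n in("top","scene"):cv2.imwrite(f"pics/{n}7.png",manip.grab_frame(n))
a=cv2.imread("pics/scene7.png")[140:270,280:430];cv2.imwrite("pics/s7z.png",cv2.resize(a,None,fx=4,fy=4,interpolation=2))
E
```

```text
time: 12.45
tool_pos: [0.674, -0.0621, 0.1949]
tool_rot: [0.592, -0.425, 0.566, -0.385]
contact_force: [-0.4, -0.8, -0.4]
gripper_width: -0.004
chute xyz [-0.163 -0.001] 0.19492914839336056 F [-0.42  -0.779 -0.427]
```

View pics/b6.png

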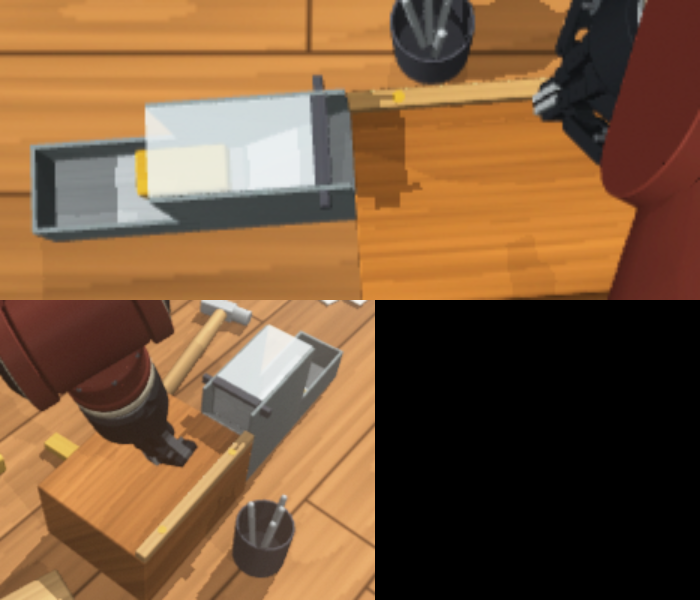

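View pics/s7z.png

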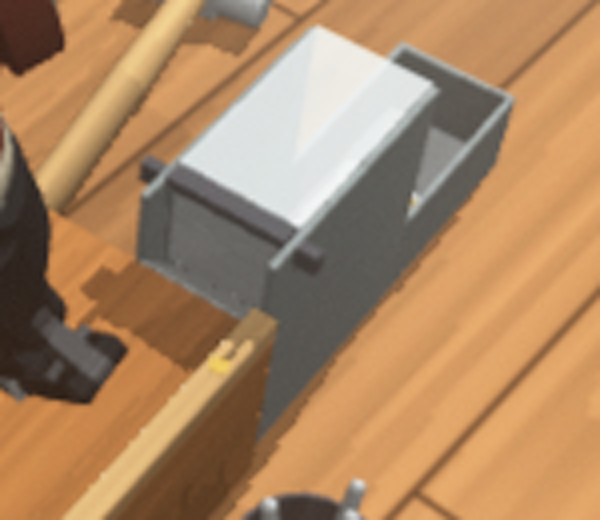

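```bash
python3 -m jog '{"offset":[[0,0,0.2],[0,0,0.2],[0,0,0],[0,0,0],[0,0,0]],"angular":[[0,0,0],[0,0,0],[0,0,0],[0,0,0],[0,0,0]],"jaw":[0,0,0,0,0]}'; python3 v2.py b7
python3 - <<'E'
from h import *
np.set_printoptions(precision=3,suppress=True)
for q in [(137,152),(137,195),(226,144),(229,190)]:
    p=(q[0]/2.5+120,q[1]/2.5+120);print([w2c(onz('top',p,z)) for z in(.007,.029)])
E
```

```text
time: 13.15
tool_pos: [0.6747, -0.062, 0.2163]
tool_rot: [0.592, -0.425, 0.565, -0.386]
contact_force: [0.5, -0.3, 0.1]
gripper_width: -0.005
chute xyz [-0.163 -0.002] 0.21628547418630428 F [ 0.536 -0.274  0.123]
[array([ 0.176, -0.03 ]), array([ 0.17 , -0.025])]
[array([0.177, 0.009]), array([0.171, 0.013])]
[array([ 0.097, -0.032]), array([ 0.093, -0.026])]
[array([0.096, 0.01 ]), array([0.092, 0.014])]
```

View pics/b7.png

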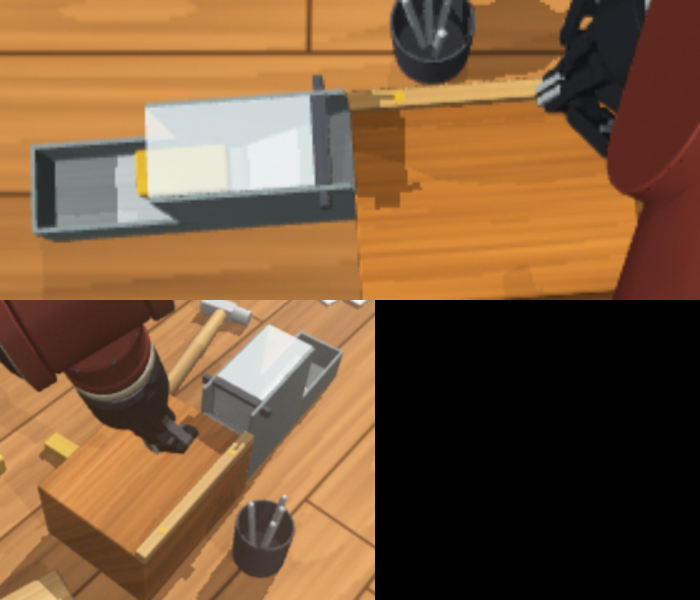

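Run:
```python
from h import *
a=cv2.imread("pics/scene0.png").astype(int);b=manip.grab_frame("scene").astype(int);t0=cv2.imread("pics/top0.png").astype(int);t=manip.grab_frame("top").astype(int)
d=np.abs(a-b).max(2);dt=np.abs(t0-t).max(2)
for n,D,(x0,x1,y0,y1) in [('flap',d,(322,348,188,208)),('hammer s',d,(310,348,125,160)),('pot s',d,(335,376,260,312)),('rest s',d,(172,235,312,365)),('hammer t',dt,(125,245,255,305)),('pot t',dt,(273,312,110,155)),('small t',dt,(310,330,262,292))]:
    print(n,D[y0:y1,x0:x1].max(),D[y0:y1,x0:x1].mean())
```

```text
flap 26 14.292307692307693
hammer s 27 21.4796992481203
pot s 28 14.173545966228893
rest s 28 21.020365378855946
hammer t 42 36.36216666666667
pot t 41 23.338461538461537
small t 41 35.681666666666665
```

```bash
python3 -c "
from plant import manip
print(manip.job_done(), manip.state()['time'])"
```

```text
the job is handed in; nothing more can be done
the job is handed in; nothing more can be done
```

The blank is in the tray with the flap shut, and the job was handed in at about 13.3 s of the 48 s allowed.

**What I did:** I pushed the blank sideways with two spread fingertips until it was square against the fence; the contact force rose to about 26 N there. Then I shut the fingers and tilted them 20° forward. With them I pushed its rear end along the fence and through the flap until it slid down the chute, and drew the fingers back.

**Last checks:**
- **Blank:** it lies flat and at rest on the tray floor, from about x = 92 to 171 mm.
- **Flap:** it looks the same as before the job in the scene view.
- **Bystanders:** the hammer and pot (both views) and the wooden block (scene view only) match the first pictures. The only difference is an even change in brightness.
- **Robot:** the fingers are clear of everything, with about zero contact force.

**Disagreements:**
- **Station frame:** mine was about 4 mm off across the feed. The blank against the fence measured y = -6 mm instead of -10 mm, so I aimed the push by where the blank was measured.
- **Heights:** those measured from the two views came out 1 to 7 mm below the text's.
- **Fingertip height:** the along-fence push started about 5 mm too high, so I stopped, backed off, lowered the tip and continued.

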